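# Take the spent gas filter off its quick coupling

## Task

The orange gas filter plugged into the quick coupling is spent: press the coupling's blue-flanged sprung sleeve fully back (down) without forcing it, draw the filter out while the sleeve is held back and let the sleeve snap forward again. Then stand the spent filter upright, fully home in the empty well of the grey holder and let go. Leave the other outlet with the blue filter and the other things on the bench alone.

Things in the scene. Friction and masses are not known exactly. Their poses are not given: they have to be found in the camera images.
- filter_mid (a point): Centre, half-way up, of the loose orange filter (79 mm long, about 90 g) standing upright in the working coupling; z points up to its cap. Its orange round cartridge, diameter 28 mm, runs from 11.5 mm below this point to 39.5 mm above it: grip it anywhere there, from any side. The steel nipple is below it.
- nipple (a point): Tip of the filter's steel nipple, 39.5 mm below filter_mid; z up the filter. From this tip up: 14 mm tail of diameter 13 mm, 7 mm shoulder of diameter 20 mm, 7 mm groove of diameter 13.6 mm, then the flat underside of the cartridge. Seated, the tip is 4 mm above coupling's origin.
- flange (a point): On the working coupling's axis, level with the top of the blue flange when the sleeve is forward (does not follow the sleeve); z up. The flange is a flat ring, 64 mm outside and 36 mm inside, round the cartridge, whose cap stands 37 mm above it. To press: straddle the cartridge from above, fingers just wider than it, both fingertips on the ring.
- sleeve (a joint): How far the sleeve is pressed back (down) in its coupling, m: 0 = forward (springs home by itself), 0.009 = at its stop. The spring takes about 10 N at first, 16 N at the stop. Three catches hold the nipple's groove and clear it only beyond 0.0065, so go to the stop before drawing.
- coupling: Working coupling with sleeve; origin on its axis at the pod's top when not pressed, 46 mm below the flange top; z up. It floats on a sprung mount that differs each time: it starts to sink at a push of anything from 1 to 17 N, then 1 mm per 2 N, up to 14 mm: feel for the stop. 17 to 21 N holds the sleeve at its stop; pressing over 24 N, or over 35 N pull at a caught filter, damages it.
- pod (a point): Centre of the top face of the white outlet pod that carries the working coupling (fixed, 110 mm square, 50 mm high). How to draw: with fingertips still holding the sleeve at its stop, close on the cartridge, then lift straight up; sleeve and filter rise together and the catches ride over the shoulder with some drag. The filter is wholly out after 35 mm; the sleeve then is forward.
- well (a point): Centre of the mouth of the empty well in the top of the fixed grey holder (70 x 150 mm, 36 mm high, long along this frame's y). A round through hole of diameter 23.5 mm, chamfered. The cartridge's underside comes to rest on the block's top: the filter's centre is then 11.5 mm above this point. The other well, 72 mm towards -y, holds a fixed orange filter.
- outlet_b: The second outlet, the twin of the first (white pod 110 mm square, 50 mm high, blue flange) with a blue filter whose cap is 133 mm above the bench; origin at the centre of the pod's underside. In use, leave alone.
- dish: Clear covered culture dish, diameter 90 mm, 16 mm high, loose; origin at the centre of its underside. Leave alone.
- slide_box: Yellow slide box with white lid, 85 x 85 x 32 mm, loose; origin at the centre of its underside. Leave alone.
- wash_bottle: White bottle with red cap, diameter 60 mm, 140 mm high, loose; origin at the centre of its underside. Leave alone.
- pen: Black and blue marker pen, 130 mm long, 12 mm thick, lying along its x; origin at its middle, on the bench. Leave alone.
- jar: Amber jar with black lid, diameter 56 mm, 70 mm high, loose; origin at the centre of its underside. Leave alone.
Mind the look-alikes: they are no part of the job. Leave any turquoise or yellow look-alike of the part that bears filter_mid alone.

How it is judged:
On the way, in this order (a step that is already met when the one before it is completed fails the run):
1. the sleeve is pressed back with the filter still in the coupling (value of joint sleeve above 0.006 m and z of filter_mid in the frame of coupling below 0.05 m), for 0.1 s.
2. the filter is out above the coupling and the sleeve has snapped forward (value of joint sleeve below 0.0015 m and z of filter_mid in the frame of coupling above 0.072 m), for 0.1 s.
At the end, for the whole second after the job is handed in: The orange filter stands upright (within 0.1 rad) in the empty well, fully home (its centre within 6 mm of the well's axis and 8.5 to 14 mm above the well's mouth), let go and still; the sleeve of the empty coupling is forward (under 1.5 mm) (horizontal distance between filter_mid and well below 0.006 m and z of filter_mid in the frame of well between 0.0085 and 0.014 m and angle between the z axis of filter_mid and the z axis of well, either way round below 0.1 rad and value of joint sleeve below 0.0015 m); the robot touches nothing.
It fails at once if the fingers press on the coupling with more than 24 N (contact force between the fingers and coupling above 24 N).
It fails at once if the filter is wrenched in the coupling with more than 35 N (contact force between filter and coupling above 35 N).
It fails at once if the blue filter's outlet is touched (over 3 N) (contact force between the fingers and outlet_b above 3 N).
It fails at once if a bystander is moved by more than 20 mm (distance of any of dish, slide_box, wash_bottle, pen, jar from where it was at the start of the episode above 0.02 m).
It also fails if it takes over 64 s, if anything falls off the work surface, if the arm or the gripper's body presses on something with over 40 N, if the wrist force passes 120 N, or if a joint passes its speed limit or range.

## Robot

A 7-joint arm with a two-finger parallel gripper is mounted at the origin on the work surface. World frame = base frame: x ahead of the robot, y to its left, z up, the work surface at z = 0. Lengths are in m, angles in rad, forces in N, time in s.
With the tool pointing down it reaches from about 0.4 to 0.9 m from the base axis. Payload 5.6 kg.
Tool frame: the origin (TCP) lies at the very end of the fingers, on their centre line; the grasp point (between the pads) lies 19 mm behind it (bot.grasp_offset is the distance from the TCP to the grasp point, in m); y points along the fingers, x is the direction in which the jaws open and shut, and the axes are right-handed (so a half turn about y gives the same grasp; the last joint's range is limited). The gripper opens to 92 mm and grips with 3 to 60 N. Pads are 20 mm wide; open, the fingers measure 128 mm over their backs; the gripper's body (75 mm by 189 mm) begins 69 mm behind the grasp point.
Start: joints at [-1.175, 0.468, -0.012, 1.603, 0.006, 1.071, -0.056], TCP at [0.276, 0.588, 0.215] pointing down, gripper open.
Joint ranges: [-2.53, 2.53], [-0.31, 2.02], [-1.57, 1.55], [0.28, 2.44], [-1.29, 4.43], [0.15, 1.84], [-2.92, 2.92]. Speed limits (rad/s): [2.57, 2.57, 3.14, 3.14, 3.14, 3.14, 3.14].

## Interface

Orientations are given as [roll, pitch, yaw] about the fixed x, y, z axes, in that order (R = Rz(yaw) Ry(pitch) Rx(roll)).
In Python, from cell import bot gives the robot as it stands. The module is installed in compiled form; this text tells all that it offers.
- The arm moves only by the tool jog_arm, never from a script. Its argument "moves" is a list of rows, each a list of 7 numbers: the gripper's target within -1 to 1 (fully open at 1, half-way at 0, shut at -1), then the shift along the tool's x, y, z in m, then the turn, a rotation vector about the tool's x, y, z in rad. In form: [[gripper, dx, dy, dz, rx, ry, rz], ...]. A call has 1 to 20 rows; each row shifts and turns the commanded pose from where the row before left it, along the tool's axes as they then stand; what a row does not reach is not made up. A row lasts 1/8 s, in which the tool goes at most 62.5 mm and 10.7 degrees, less where a joint would pass 70% of its speed; a pose out of reach is approached as far as the arm can. A call is refused whole if a number of a shift passes 0.0625 or a number of a turn 0.188, either way. A call with a gripper value outside its range is refused whole. The fingers move at their own pace and stop on an object; the grip force is fixed at half the most. Time passes only in rows, so rows that do not move let the fingers close. It gives the time, the measured TCP pose, the force and the opening at its end, in the units of the state.
- bot.get_obs(): the state, without advancing time (a new reading comes with each control period).
- bot.camera(name): name is "side" or "top" or "wrist"; returns (picture, depth): 400x640x3 uint8, blue, green, red; 400x640 float32, m along the optical axis (not along the pixel's ray), 0 where there is no reading.
- bot.camera_info(name): a dict with "camera_matrix" (3x3 intrinsics, pixels), "rvec" (rotation vector, rad) and "tvec" (3), from world to camera coordinates, as OpenCV has them. Camera axes: x right, y down, z forward; pixel columns grow to the right and rows downward; lengths in m; the calibration is good to about 2 mm. A picture is of the moment at which its call begins: read the wrist's pose just before it. camera_info takes no time and is no camera call; for the wrist camera it gives the pose at the moment of the call.
- bot.finish_job(): hands the job in, once; it reports no verdict.
The state is a dict: "t": time; "joint_pos": joint angles; "qd": joint speeds; "joint_efforts": joint torques, N m; "tool_pos": TCP position; "tcp_rot": TCP orientation; "wrist_force": force on the tool from outside, world axes, zero at the start; "ft_torque": the same for the moment, N m; "width": finger opening in m.
Only numpy, scipy, OpenCV 4.12 (cv2) and the standard library are available. Lean on these libraries where they do the work, as an engineer would, in place of code of your own. Each camera call takes 0.05 s, during which the arm holds its last target.

## Working session

There is one attempt and no reset: what is moved stays moved. The work goes in short steps, Python scripts to look and compute and a tool call to move; the robot and the scene stay as the last step left them, time stands still between calls to the robot, and variables do not carry over. Pictures are saved under pics/ and viewed, and the job is handed in when it is done.

Besides the shell and the picture viewer there is one more tool, called after "Emit:" as name(argument=value, ...), one argument or row to a line, values as JSON. jog_arm: Moves the arm, as the interface text tells. Its arguments: {"type":"object","properties":{"moves":{"type":"array","items":{"type":"array","items":{"type":"number"}}}},"required":["moves"]}

```bash
mkdir -p pics
cat > h.py <<'E'
import numpy as np, cv2
from cell import bot
def shot(n,f):
    im,d=bot.camera(n); cv2.imwrite(f'pics/{f}.png',im); np.save(f'pics/{f}.npy',d)
    i=bot.camera_info(n); np.savez(f'pics/{f}.npz',K=i['camera_matrix'],r=np.array(i['rvec'],float),t=np.array(i['tvec'],float)); return im,d
def load(f):
    z=np.load(f'pics/{f}.npz'); return cv2.imread(f'pics/{f}.png'),np.load(f'pics/{f}.npy'),z['K'],cv2.Rodrigues(z['r'])[0],z['t'].ravel()
def cloud(f):
    im,d,K,R,t=load(f); v,u=np.mgrid[:400,:640]
    P=np.stack([(u-K[0,2])/K[0,0]*d,(v-K[1,2])/K[1,1]*d,d],-1)
    return im,d,(P-t)@R
E
python3 - <<'E'
from h import *
print(bot.get_obs())
for n in ('top','side','wrist'): shot(n,n+'0')
E
```

```text
{'t': 0.0, 'joint_pos': array([-1.17499656,  0.46838993, -0.01163687,  1.60359672,  0.00599576,
        1.0714121 , -0.05627822]), 'qd': array([ 0.00049355, -0.00124778, -0.00011462,  0.00113283, -0.00082053,
        0.00042089, -0.00129711]), 'joint_efforts': array([-9.59058016e-04, -5.20566273e+01, -1.25196707e-02, -2.43741935e+01,
       -5.65312395e-02,  1.74056768e-02,  1.83330312e-04]), 'tool_pos': array([0.27595224, 0.58787664, 0.21364323]), 'tcp_rot': array([-1.57090102,  0.00176818,  1.1319825 ]), 'wrist_force': array([-0.84316915, -0.02363057, -0.2847041 ]), 'ft_torque': array([ 0.02483697, -0.00258095,  0.00017533]), 'width': 0.09175389782110704}
```

View pics/top0.png

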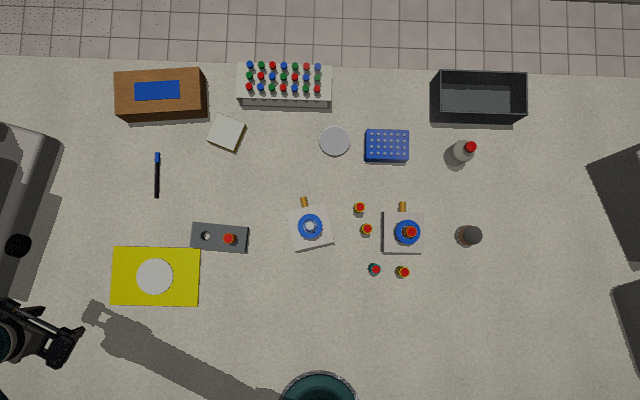

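View pics/side0.png

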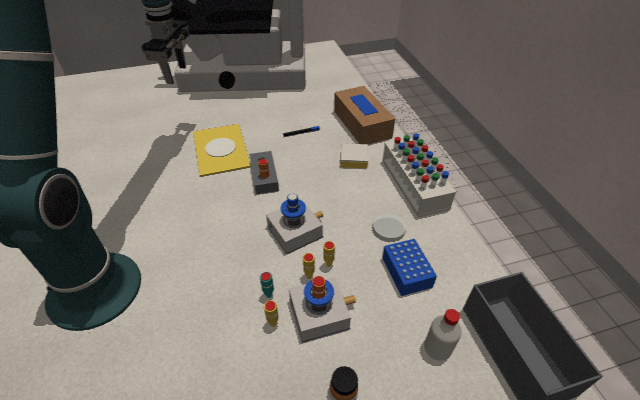

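View pics/wrist0.png

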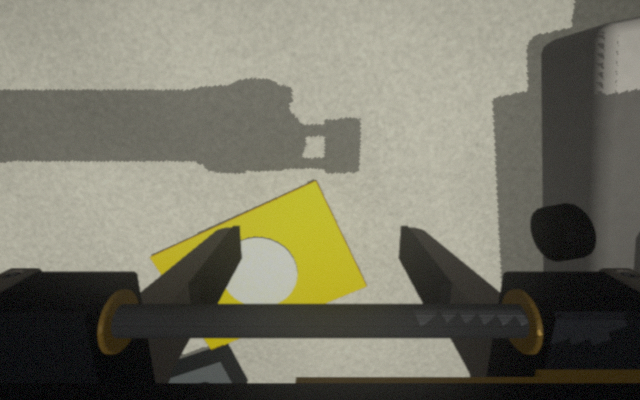

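The top view shows the working coupling with the orange filter at (409,232), the blue-filter outlet at (310,226), and the empty well at (207,236). The look-alikes stand near (359,208), (367,229), (375,269) and (403,272).

Run:
```python
from h import *
im,d,W=cloud('top0')
for n,(u,v) in dict(cap=(410,232),fl=(398,232),pod=(388,218),pod2=(416,248),blue=(310,226),well=(207,236),hold=(215,245),holdcap=(229,239),y1=(367,229),y2=(359,208),bench=(340,300)).items(): print(n,W[v,u].round(4))
big=[cv2.resize(im[190:290,180:260],None,fx=6,fy=6,interpolation=2),cv2.resize(im[190:290,340:440],None,fx=6,fy=6,interpolation=2)]
cv2.imwrite('pics/c1.png',big[0]);cv2.imwrite('pics/c2.png',big[1])
for f,sl in(('top0',(slice(190,280),slice(370,440))),('side0',(slice(260,345),slice(280,365)))):
    im,d,W=cloud(f); P=W[sl].reshape(-1,3); C=im[sl].reshape(-1,3).astype(int)
    b=(C[:,0]>C[:,2]+50)&(P[:,2]>.07); Q=P[b]; print(f,'blue',b.sum(),np.percentile(Q,[2,50,98],axis=0).round(4))
    Q=Q[abs(Q[:,2]-np.median(Q[:,2]))<.006]
    print(cv2.minEnclosingCircle(Q[:,:2].astype('f4')))
    r=(C[:,2]>C[:,0]+50)&(P[:,2]>.1); print('red',r.sum(),np.percentile(P[r],[2,50,98],axis=0).round(4))
    p=(abs(P[:,2]-.05)<.005); print('pod',p.sum(),cv2.minAreaRect(P[p][:,:2].astype('f4')))
for f,sl in(('top0',(slice(210,265),slice(180,258))),('side0',(slice(150,195),slice(245,285)))):
    im,d,W=cloud(f); P=W[sl].reshape(-1,3)
    p=(abs(P[:,2]-.036)<.004); print('holder',p.sum(),np.median(P[p],0),cv2.minAreaRect(P[p][:,:2].astype('f4')))
    C=im[sl].reshape(-1,3).astype(int)
    r=(C[:,2]>C[:,0]+50)&(P[:,2]>.07);print('red',r.sum(),np.percentile(P[r],[2,50,98],axis=0).round(4))
print(bot.camera_info('top'))
```

```text
cap [ 0.4968 -0.216   0.1375]
fl [ 0.497  -0.195   0.0936]
pod [ 0.5353 -0.1764  0.0507]
pod2 [ 0.456  -0.2536  0.0491]
blue [0.5054 0.0352 0.1387]
well [0.4744 0.3221 0.0011]
hold [0.4506 0.2908 0.0372]
holdcap [0.4679 0.2451 0.0837]
y1 [ 0.5032 -0.1155  0.0801]
y2 [ 0.5579 -0.093   0.0835]
bench [ 0.306  -0.0541 -0.0027]
top0 blue 324 [[ 0.3926 -0.2487  0.078 ]
 [ 0.4943 -0.2128  0.0962]
 [ 0.5285 -0.1304  0.1002]]
((0.4993792176246643, -0.21901555359363556), 0.032730620354413986)
red 106 [[ 0.4868 -0.2299  0.1035]
 [ 0.4993 -0.2173  0.1336]
 [ 0.5121 -0.2055  0.1395]]
pod 1129 ((0.47643333673477173, -0.2014044225215912), (0.15508757531642914, 0.14414675533771515), 0.3576754927635193)
side0 blue 357 [[ 0.4678 -0.2487  0.0929]
 [ 0.4908 -0.2277  0.096 ]
 [ 0.5274 -0.1918  0.0992]]
((0.49843335151672363, -0.21840789914131165), 0.032617244869470596)
red 189 [[ 0.485  -0.2314  0.1006]
 [ 0.4963 -0.2243  0.1329]
 [ 0.5088 -0.207   0.136 ]]
pod 1587 ((0.4974537789821625, -0.19462460279464722), (0.11026565730571747, 0.15926498174667358), 0.2235388159751892)
holder 1178 [0.4740431  0.28821395 0.03588248] ((0.47325074672698975, 0.2841237485408783), (0.151147723197937, 0.06999386101961136), 85.72469329833984)
red 98 [[0.4575 0.2349 0.0768]
 [0.4705 0.2469 0.0875]
 [0.4834 0.2602 0.093 ]]
holder 593 [0.4669019  0.27628465 0.03628853] ((0.4703608453273773, 0.28500989079475403), (0.15638886392116547, 0.06980126351118088), 85.74346923828125)
red 85 [[0.455  0.235  0.071 ]
 [0.4681 0.2419 0.0867]
 [0.4803 0.2608 0.0933]]
{'camera_matrix': array([[423.25629443,   0.        , 319.74288013],
       [  0.        , 423.25629443, 199.46253059],
       [  0.        ,   0.        ,   1.        ]]), 'rvec': array([ 2.21265696, -2.15565908,  0.12939827]), 'tvec': array([-0.00518871,  0.58312938,  1.14714065])}
```

```bash
sleep 1; ls pics
```

```text
c1.png
c2.png
side0.npy
side0.npz
side0.png
top0.npy
top0.npz
top0.png
wrist0.npy
wrist0.npz
wrist0.png
```

Emit:
jog_arm(
  moves=[
    [1, 0, -0.01, 0, 0, 0.1617, 0],
    [1, 0, -0.01, 0, 0, 0.1617, 0],
    [1, 0, -0.01, 0, 0, 0.1617, 0],
    [1, 0, -0.01, 0, 0, 0.1617, 0],
    [1, 0, -0.01, 0, 0, 0.1617, 0],
    [1, 0, -0.01, 0, 0, 0.1617, 0],
    [1, 0, -0.01, 0, 0, 0.1617, 0],
  ],
)

```text
t: 1.02
tool_pos: [0.2761, 0.5882, 0.2845]
tcp_rot: [-1.571, 0.0, -0.005]
wrist_force: [1.0, 1.2, -1.2]
width: 0.0919
```

View pics/c1.png

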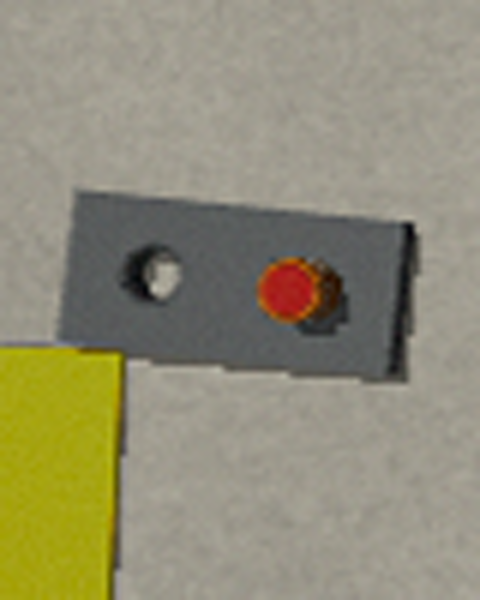

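View pics/c2.png

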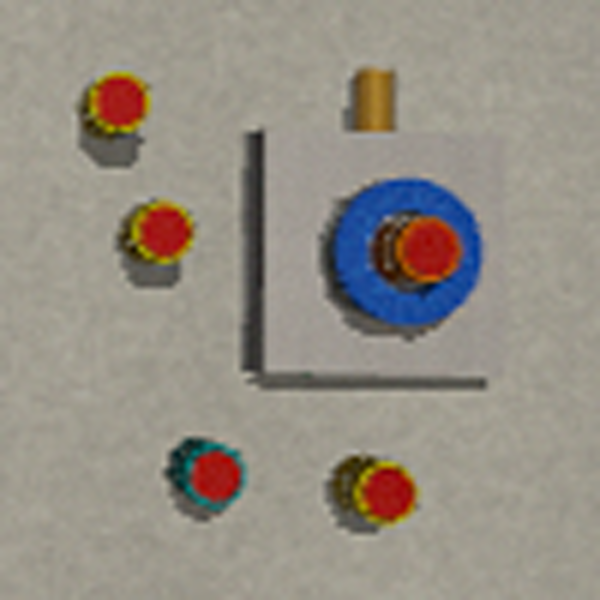

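The enlarged crops show the empty well's mouth at about (205.2,235.5) in full-image pixels, and the flange ring clear all round the orange filter. I'll go over the well next to get a wrist view.

Emit:
jog_arm(
  moves=[
    [1, 0.025, 0, -0.0335, 0, 0, 0],
    [1, 0.025, 0, -0.0335, 0, 0, 0],
    [1, 0.025, 0, -0.0335, 0, 0, 0],
    [1, 0.025, 0, -0.0335, 0, 0, 0],
    [1, 0.025, 0, -0.0335, 0, 0, 0],
    [1, 0.025, 0, -0.0335, 0, 0, 0],
    [1, 0.025, 0, -0.0335, 0, 0, 0],
    [1, 0.025, 0, -0.0335, 0, 0, 0],
    [1, 0, 0, 0, 0, 0, 0],
    [1, 0, 0, 0, 0, 0, 0],
  ],
)

```text
t: 2.28
tool_pos: [0.4756, 0.321, 0.2844]
tcp_rot: [-1.571, 0.001, 0.001]
wrist_force: [-0.8, 0.5, -0.6]
width: 0.0923
```

Run:
```python
from h import *
print(bot.get_obs()['tool_pos'],bot.get_obs()['tcp_rot'])
shot('wrist','w1')
i=bot.camera_info('wrist');R=cv2.Rodrigues(i['rvec'])[0];print(-R.T@i['tvec'].ravel(),R)
```

```text
[0.47564254 0.32100544 0.28437675] [-1.57051062e+00  6.80574319e-04  5.62075347e-04]
[0.47449645 0.39361865 0.45510009] [[ 9.99995155e-01  2.91664613e-03 -1.08816121e-03]
 [ 3.09885570e-03 -9.65960558e-01  2.58670830e-01]
 [-2.96669540e-04 -2.58672948e-01 -9.65964915e-01]]
```

View pics/w1.png

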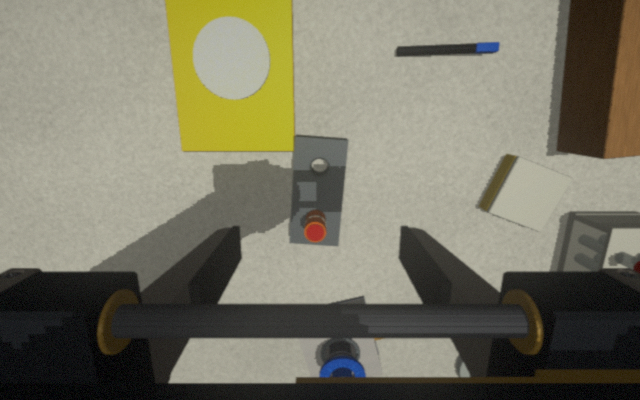

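The wrist view shows the empty well near (319,165), the fixed filter at (315,232), and the blue flange of outlet_b at (342,368).

Run:
```python
from h import *
im=cv2.imread('pics/w1.png'); cv2.imwrite('pics/c3.png',cv2.resize(im[125:255,280:360],None,fx=5,fy=5,interpolation=2))
im=cv2.imread('pics/top0.png'); cv2.imwrite('pics/c4.png',cv2.resize(im[220:250,190:220],None,fx=16,fy=16,interpolation=2))
def ray(f,u,v,z):
    _,_,K,R,t=load(f); c=-R.T@t; r=R.T@np.linalg.inv(K)@[u,v,1]; return c+r*(z-c[2])/r[2]
print(ray('top0',205.2,235.5,.036),ray('w1',319,165,.036))
im,d,W=cloud('w1'); sl=(slice(125,260),slice(270,370)); P=W[sl].reshape(-1,3)
p=(abs(P[:,2]-.036)<.006); print(np.median(P[p],0),cv2.minAreaRect(P[p][:,:2].astype('f4')))
```

```text
[0.47553799 0.31871039 0.036     ] [0.47317821 0.32499369 0.036     ]
[0.4718222  0.29623937 0.03656301] ((0.47037121653556824, 0.28577274084091187), (0.15050293505191803, 0.06998977810144424), 85.92991638183594)
```

View pics/c3.png

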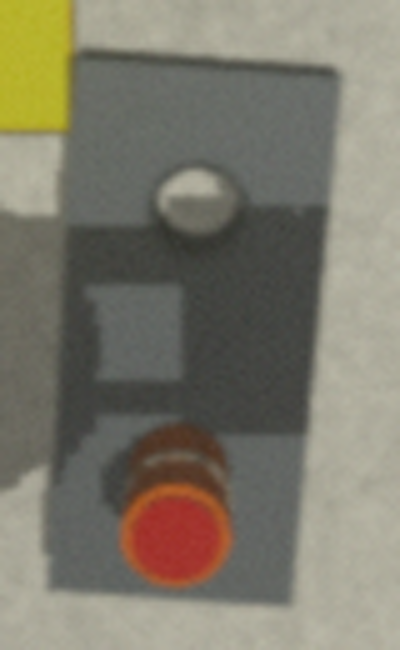

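View pics/c4.png

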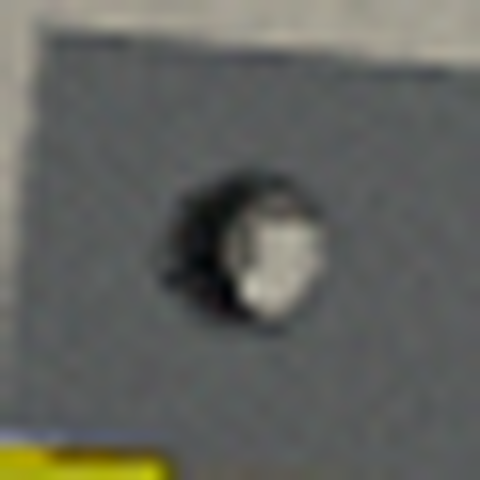

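Emit:
jog_arm(
  moves=[
    [1, 0.0017, 0, -0.0385, 0, 0, 0],
    [1, 0.0017, 0, -0.0385, 0, 0, 0],
    [1, 0.0017, 0, -0.0385, 0, 0, 0],
    [1, 0.0017, 0, -0.0385, 0, 0, 0],
    [1, 0.0017, 0, -0.0385, 0, 0, 0],
    [1, 0.0017, 0, -0.0385, 0, 0, 0],
    [1, 0.0017, 0, -0.0385, 0, 0, 0],
    [1, 0.0017, 0, -0.0385, 0, 0, 0],
    [1, 0.0017, 0, -0.0385, 0, 0, 0],
    [1, 0.0017, 0, -0.0385, 0, 0, 0],
    [1, 0.0017, 0, -0.0385, 0, 0, 0],
    [1, 0.0017, 0, -0.0385, 0, 0, 0],
    [1, 0.0017, 0, -0.0385, 0, 0, 0],
    [1, 0.001, 0, -0.0385, 0, 0, 0],
    [1, 0, 0, 0, 0, 0, 0],
    [1, 0, 0, 0, 0, 0, 0],
  ],
)

```text
t: 4.32
tool_pos: [0.4998, -0.2167, 0.2843]
tcp_rot: [-1.57, 0.0, 0.002]
wrist_force: [-0.2, 1.1, -0.0]
width: 0.0917
```

Run:
```python
from h import *
o=bot.get_obs();print(o['tool_pos'],o['tcp_rot'],o['wrist_force'])
shot('wrist','w2')
im,d,W=cloud('w2');P=W.reshape(-1,3); C=im.reshape(-1,3).astype(int)
near=(np.hypot(P[:,0]-.499,P[:,1]+.2187)<.06)
b=near&(C[:,0]>C[:,2]+30)&(abs(P[:,2]-.096)<.008);Q=P[b];print(b.sum(),np.median(Q,0),cv2.minEnclosingCircle(Q[:,:2].astype('f4')))
r=near&(C[:,2]>C[:,0]+50)&(P[:,2]>.125);print(r.sum(),np.median(P[r],0),cv2.minEnclosingCircle(P[r][:,:2].astype('f4')))
```

```text
[ 0.49980277 -0.21670422  0.28426706] [-1.56984419e+00  4.45464019e-04  2.36888079e-03] [-0.20872822  1.13299458 -0.04915837]
1506 [ 0.49682608 -0.21233345  0.09671327] ((0.49722057580947876, -0.21822702884674072), 0.03235986828804016)
945 [ 0.50022989 -0.20715529  0.13600688] ((0.5013126730918884, -0.1958986222743988), 0.05317317321896553)
```

View pics/w2.png

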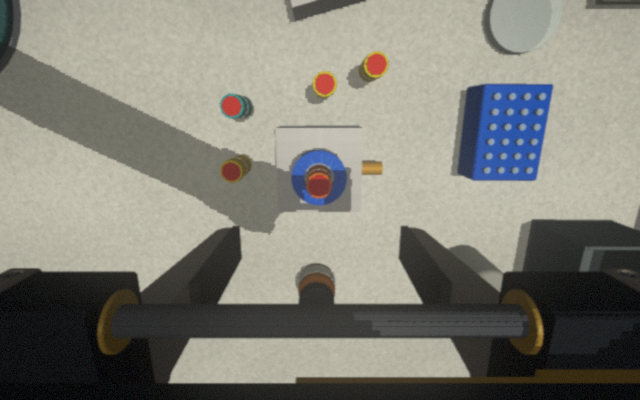

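The wrist view shows the orange cap at (319,184), centred between the fingers, with the blue ring around it. I'll narrow the jaws and descend to above the cap.

Emit:
jog_arm(
  moves=[
    [-0.22, -0.0014, 0.0, -0.0018, 0, 0, 0],
    [-0.22, 0, 0.025, 0, 0, 0, 0],
    [-0.22, 0, 0.025, 0, 0, 0, 0],
    [-0.22, 0, 0.025, 0, 0, 0, 0],
    [-0.22, 0, 0.025, 0, 0, 0, 0],
    [-0.22, 0, 0.025, 0, 0, 0, 0],
    [-0.22, 0, 0.015, 0, 0, 0, 0],
    [-0.22, 0, 0, 0, 0, 0, 0],
    [-0.22, 0, 0, 0, 0, 0, 0],
    [-0.22, 0, 0, 0, 0, 0, 0],
  ],
)

```text
t: 5.62
tool_pos: [0.4986, -0.2206, 0.1455]
tcp_rot: [-1.571, -0.002, 0.0]
wrist_force: [0.5, 0.5, 1.0]
width: 0.0362
```

Run:
```python
from h import *
o=bot.get_obs();print(o)
shot('wrist','w3');shot('side','s3')
a=cv2.imread('pics/w3.png');b=cv2.imread('pics/s3.png')
cv2.imwrite('pics/c5.png',cv2.resize(a[120:320,210:430],None,fx=3,fy=3));cv2.imwrite('pics/c6.png',cv2.resize(b[200:350,250:400],None,fx=4,fy=4))
```

```text
{'t': 5.625, 'joint_pos': array([-0.15935688,  0.42507396,  0.64806471,  1.95677606, -0.33392575,
        0.8648767 ,  0.66555255]), 'qd': array([ 1.91419654e-03,  1.61225025e-03, -9.00094029e-04,  2.65841017e-03,
       -7.50316864e-04, -3.86316646e-06,  8.44932063e-04]), 'joint_efforts': array([-2.15125806e-02, -3.92926919e+01,  6.46642819e+00, -1.99381721e+01,
       -2.97701242e-02,  5.88800758e-02, -1.88755133e-03]), 'tool_pos': array([ 0.49855656, -0.22056523,  0.14549704]), 'tcp_rot': array([-1.57107070e+00, -1.75368372e-03,  1.48536703e-04]), 'wrist_force': array([0.49295664, 0.45991773, 1.00615451]), 'ft_torque': array([-0.05390019,  0.01763027,  0.00356735]), 'width': 0.0362196477153779}
```

View pics/c5.png

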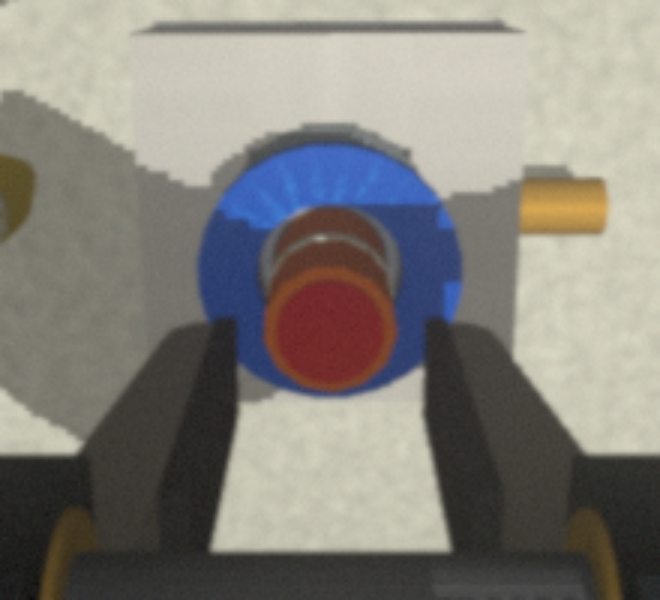

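View pics/c6.png

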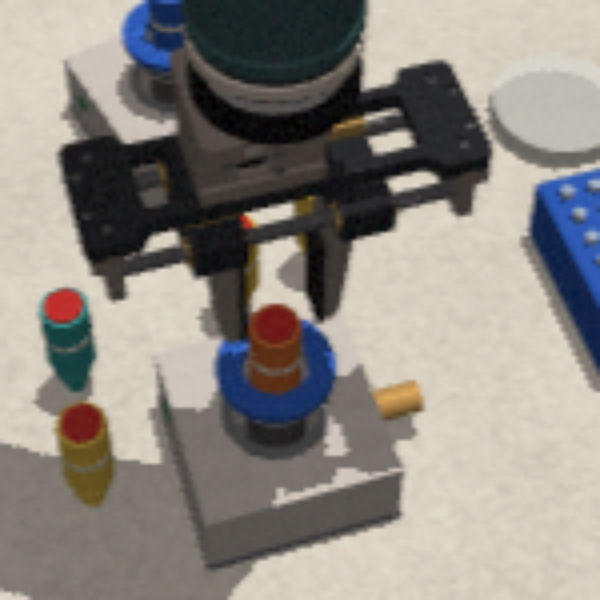

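Emit:
jog_arm(
  moves=[
    [-0.22, 0, 0.01, 0.002, 0, 0, 0],
    [-0.22, 0, 0.01, 0, 0, 0, 0],
    [-0.22, 0, 0.01, 0, 0, 0, 0],
    [-0.22, 0, 0.01, 0, 0, 0, 0],
    [-0.22, 0, 0.003, 0, 0, 0, 0],
    [-0.22, 0, 0, 0, 0, 0, 0],
    [-0.22, 0, 0, 0, 0, 0, 0],
  ],
)

```text
t: 6.6
tool_pos: [0.4981, -0.2186, 0.1019]
tcp_rot: [-1.571, -0.001, -0.0]
wrist_force: [0.7, 0.5, 0.3]
width: 0.0363
```

Emit:
jog_arm(
  moves=[
    [-0.22, 0, 0, 0, 0, 0, 0],
  ],
)

```text
t: 6.72
tool_pos: [0.4981, -0.2185, 0.1019]
tcp_rot: [-1.571, -0.001, 0.0]
wrist_force: [-0.1, -0.2, -0.8]
width: 0.0361
```

Emit:
jog_arm(
  moves=[
    [-0.22, 0, 0.002, 0, 0, 0, 0],
  ],
)

```text
t: 6.85
tool_pos: [0.4982, -0.2184, 0.0999]
tcp_rot: [-1.571, -0.001, 0.0]
wrist_force: [-0.1, 0.1, -0.6]
width: 0.0358
```

Emit:
jog_arm(
  moves=[
    [-0.22, 0, 0.002, 0, 0, 0, 0],
  ],
)

```text
t: 6.98
tool_pos: [0.498, -0.2184, 0.0976]
tcp_rot: [-1.571, -0.0, 0.0]
wrist_force: [0.3, -0.6, -0.5]
width: 0.0355
```

Emit:
jog_arm(
  moves=[
    [-0.22, 0, 0.001, 0, 0, 0, 0],
  ],
)

```text
t: 7.1
tool_pos: [0.4979, -0.2183, 0.0964]
tcp_rot: [-1.571, 0.0, 0.0]
wrist_force: [-1.4, 0.8, 8.3]
width: 0.0359
```

Emit:
jog_arm(
  moves=[
    [-0.22, 0, 0.001, 0, 0, 0, 0],
  ],
)

```text
t: 7.22
tool_pos: [0.4979, -0.2184, 0.0961]
tcp_rot: [-1.57, 0.0, -0.0]
wrist_force: [-2.7, 1.5, 8.7]
width: 0.0359
```

Emit:
jog_arm(
  moves=[
    [-0.22, 0, 0.001, 0, 0, 0, 0],
  ],
)

```text
t: 7.35
tool_pos: [0.4979, -0.2184, 0.0954]
tcp_rot: [-1.57, -0.0, 0.0]
wrist_force: [-3.7, 1.8, 9.2]
width: 0.0358
```

Emit:
jog_arm(
  moves=[
    [-0.22, 0, 0.001, 0, 0, 0, 0],
  ],
)

```text
t: 7.48
tool_pos: [0.4979, -0.2184, 0.0945]
tcp_rot: [-1.57, -0.0, -0.0]
wrist_force: [-2.3, 2.2, 9.6]
width: 0.0361
```

Emit:
jog_arm(
  moves=[
    [-0.22, 0, 0.001, 0, 0, 0, 0],
  ],
)

```text
t: 7.6
tool_pos: [0.4979, -0.2184, 0.0935]
tcp_rot: [-1.57, -0.0, -0.0]
wrist_force: [-3.1, 1.8, 10.1]
width: 0.036
```

Emit:
jog_arm(
  moves=[
    [-0.22, 0, 0.001, 0, 0, 0, 0],
  ],
)

```text
t: 7.72
tool_pos: [0.4979, -0.2184, 0.0926]
tcp_rot: [-1.57, -0.0, -0.0]
wrist_force: [-2.5, 1.9, 10.7]
width: 0.0356
```

Emit:
jog_arm(
  moves=[
    [-0.22, 0, 0.001, 0, 0, 0, 0],
  ],
)

```text
t: 7.85
tool_pos: [0.4979, -0.2184, 0.0916]
tcp_rot: [-1.57, -0.0, -0.0]
wrist_force: [-3.8, 2.1, 12.5]
width: 0.0357
```

Emit:
jog_arm(
  moves=[
    [-0.22, 0, 0.001, 0, 0, 0, 0],
  ],
)

```text
t: 7.98
tool_pos: [0.4979, -0.2184, 0.0907]
tcp_rot: [-1.57, -0.0, 0.0]
wrist_force: [-3.1, 1.5, 12.0]
width: 0.0358
```

Emit:
jog_arm(
  moves=[
    [-0.22, 0, 0.001, 0, 0, 0, 0],
  ],
)

```text
t: 8.1
tool_pos: [0.4979, -0.2184, 0.0897]
tcp_rot: [-1.57, -0.0, -0.0]
wrist_force: [-4.3, 1.6, 11.6]
width: 0.0357
```

Emit:
jog_arm(
  moves=[
    [-0.22, 0, 0.001, 0, 0, 0, 0],
  ],
)

```text
t: 8.22
tool_pos: [0.4979, -0.2184, 0.0888]
tcp_rot: [-1.57, -0.0, -0.0]
wrist_force: [-3.7, 1.6, 12.7]
width: 0.036
```

Emit:
jog_arm(
  moves=[
    [-0.22, 0, 0.001, 0, 0, 0, 0],
  ],
)

```text
t: 8.35
tool_pos: [0.4979, -0.2184, 0.0878]
tcp_rot: [-1.57, -0.0, -0.0]
wrist_force: [-4.7, 2.4, 13.3]
width: 0.0357
```

Emit:
jog_arm(
  moves=[
    [-0.22, 0, 0.0005, 0, 0, 0, 0],
  ],
)

```text
t: 8.48
tool_pos: [0.4979, -0.2184, 0.0874]
tcp_rot: [-1.57, -0.0, -0.0]
wrist_force: [-4.5, 2.6, 13.6]
width: 0.0361
```

Emit:
jog_arm(
  moves=[
    [-0.22, 0, 0.001, 0, 0, 0, 0],
  ],
)

```text
t: 8.6
tool_pos: [0.4979, -0.2184, 0.0864]
tcp_rot: [-1.569, -0.0, -0.0]
wrist_force: [-4.4, 3.6, 14.5]
width: 0.0358
```

Emit:
jog_arm(
  moves=[
    [-0.22, 0, 0.0005, 0, 0, 0, 0],
  ],
)

```text
t: 8.72
tool_pos: [0.4979, -0.2184, 0.0859]
tcp_rot: [-1.57, -0.0, -0.0]
wrist_force: [-4.2, 3.0, 14.9]
width: 0.0362
```

Emit:
jog_arm(
  moves=[
    [-0.22, 0, 0.0005, 0, 0, 0, 0],
  ],
)

```text
t: 8.85
tool_pos: [0.4979, -0.2184, 0.0855]
tcp_rot: [-1.569, -0.0, -0.0]
wrist_force: [-5.4, 1.3, 14.8]
width: 0.0356
```

Emit:
jog_arm(
  moves=[
    [-0.22, 0, 0.0005, 0, 0, 0, 0],
  ],
)

```text
t: 8.98
tool_pos: [0.4979, -0.2184, 0.085]
tcp_rot: [-1.569, -0.0, -0.0]
wrist_force: [-4.1, 1.8, 16.0]
width: 0.0356
```

Emit:
jog_arm(
  moves=[
    [-0.22, 0, 0.0005, 0, 0, 0, 0],
  ],
)

```text
t: 9.1
tool_pos: [0.4979, -0.2184, 0.0845]
tcp_rot: [-1.569, -0.0, -0.0]
wrist_force: [-5.0, 2.3, 16.2]
width: 0.0357
```

Emit:
jog_arm(
  moves=[
    [-0.22, 0, 0.0005, 0, 0, 0, 0],
  ],
)

```text
t: 9.22
tool_pos: [0.4979, -0.2184, 0.0841]
tcp_rot: [-1.569, -0.0, 0.0]
wrist_force: [-4.6, 2.4, 14.9]
width: 0.0356
```

Emit:
jog_arm(
  moves=[
    [-0.22, 0, 0.0005, 0, 0, 0, 0],
  ],
)

```text
t: 9.35
tool_pos: [0.4979, -0.2184, 0.0836]
tcp_rot: [-1.569, -0.0, -0.0]
wrist_force: [-4.8, 2.7, 15.9]
width: 0.0359
```

Emit:
jog_arm(
  moves=[
    [-0.22, 0, 0.0005, 0, 0, 0, 0],
  ],
)

```text
t: 9.48
tool_pos: [0.4979, -0.2184, 0.0831]
tcp_rot: [-1.569, -0.0, 0.0]
wrist_force: [-5.0, 2.5, 16.9]
width: 0.0358
```

Emit:
jog_arm(
  moves=[
    [-0.22, 0, 0.0005, 0, 0, 0, 0],
  ],
)

```text
t: 9.6
tool_pos: [0.4979, -0.2184, 0.0827]
tcp_rot: [-1.569, -0.0, -0.0]
wrist_force: [-4.9, 3.3, 18.1]
width: 0.0362
```

Emit:
jog_arm(
  moves=[
    [-0.22, 0, 0.0005, 0, 0, 0, 0],
  ],
)

```text
t: 9.72
tool_pos: [0.4979, -0.2184, 0.0823]
tcp_rot: [-1.569, -0.0, -0.0]
wrist_force: [-5.7, 1.9, 17.5]
width: 0.0361
```

Emit:
jog_arm(
  moves=[
    [-0.22, 0, 0, 0, 0, 0, 0],
  ],
)

```text
t: 9.85
tool_pos: [0.4979, -0.2184, 0.0823]
tcp_rot: [-1.569, -0.0, -0.0]
wrist_force: [-5.4, 2.1, 18.2]
width: 0.0358
```

Emit:
jog_arm(
  moves=[
    [-0.22, 0, 0, 0, 0, 0, 0],
  ],
)

```text
t: 9.98
tool_pos: [0.4979, -0.2184, 0.0824]
tcp_rot: [-1.569, -0.0, -0.0]
wrist_force: [-5.0, 2.5, 17.6]
width: 0.0358
```

Run:
```python
from h import *
shot('side','s4')
for f in('s3','s4'):
    im,d,W=cloud(f);b=im[200:350,250:400].astype(int);P=W[200:350,250:400]
    m=(b[...,2]>b[...,0]+40)&(np.hypot(P[...,0]-.4985,P[...,1]+.2185)<.022)
    z=np.sort(P[m][:,2]);print(f,m.sum(),np.percentile(z,[50,80,90,95,99]).round(4))
    cm=m&(b[...,1]<.25*b[...,2]);print(cm.sum(),np.median(P[cm],0),np.mean(np.argwhere(cm),0))
    q=(b[...,0]>b[...,2]+40)&(np.hypot(P[...,0]-.4985,P[...,1]+.2185)<.036);print(q.sum(),np.percentile(P[q][:,2],[30,50,70]))
a=cv2.imread('pics/s4.png');cv2.imwrite('pics/c7.png',cv2.resize(a[200:350,250:400],None,fx=4,fy=4))
```

```text
s3 234 [0.1316 0.1344 0.1354 0.1359 0.1365]
47 [ 0.49805103 -0.21871096  0.13455283] [80.68085106 68.5106383 ]
345 [0.0951968  0.09578991 0.09663213]
s4 246 [0.1215 0.1291 0.1302 0.1309 0.1318]
38 [ 0.49846231 -0.22035256  0.12983671] [82.63157895 68.78947368]
194 [0.08125822 0.08213736 0.08277894]
```

View pics/c7.png

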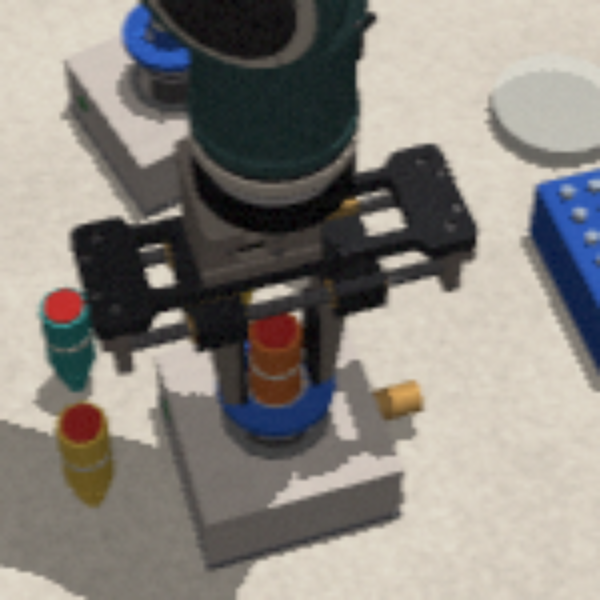

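The sleeve is at its stop: the flange is down 14 mm and the cap about 5 mm. Closing on the cartridge.

Emit:
jog_arm(
  moves=[
    [-0.45, 0, 0, 0, 0, 0, 0],
    [-1, 0, 0, 0, 0, 0, 0],
    [-1, 0, 0, 0, 0, 0, 0],
  ],
)

```text
t: 10.4
tool_pos: [0.4982, -0.2188, 0.0825]
tcp_rot: [-1.57, -0.001, -0.0]
wrist_force: [-5.2, 2.0, 17.1]
width: 0.0272
```

Emit:
jog_arm(
  moves=[
    [-1, 0, 0, 0, 0, 0, 0],
  ],
)

```text
t: 10.52
tool_pos: [0.4982, -0.2188, 0.0825]
tcp_rot: [-1.57, -0.001, -0.0]
wrist_force: [-4.2, 1.5, 17.9]
width: 0.0277
```

Gripped at 27.7 mm with the sleeve still held at about 18 N. Lifting.

Emit:
jog_arm(
  moves=[
    [-1, 0, -0.002, 0, 0, 0, 0],
    [-1, 0, -0.002, 0, 0, 0, 0],
    [-1, 0, -0.002, 0, 0, 0, 0],
  ],
)

```text
t: 10.9
tool_pos: [0.4981, -0.2188, 0.0881]
tcp_rot: [-1.57, -0.001, -0.0]
wrist_force: [-3.3, 1.4, 12.5]
width: 0.0274
```

Emit:
jog_arm(
  moves=[
    [-1, 0, -0.002, 0, 0, 0, 0],
    [-1, 0, -0.002, 0, 0, 0, 0],
  ],
)

```text
t: 11.15
tool_pos: [0.4982, -0.2188, 0.0914]
tcp_rot: [-1.571, -0.001, -0.0]
wrist_force: [-0.2, -1.4, 0.9]
width: 0.0276
```

Emit:
jog_arm(
  moves=[
    [-1, 0, -0.002, 0, 0, 0, 0],
    [-1, 0, -0.002, 0, 0, 0, 0],
  ],
)

```text
t: 11.4
tool_pos: [0.4981, -0.2185, 0.0938]
tcp_rot: [-1.572, -0.0, 0.0]
wrist_force: [4.2, -2.4, -11.6]
width: 0.0275
```

Emit:
jog_arm(
  moves=[
    [-1, 0, -0.001, 0, 0, 0, 0],
  ],
)

```text
t: 11.52
tool_pos: [0.498, -0.2185, 0.095]
tcp_rot: [-1.572, 0.0, 0.0]
wrist_force: [3.2, -2.3, -8.9]
width: 0.0275
```

Emit:
jog_arm(
  moves=[
    [-1, 0, -0.001, 0, 0, 0, 0],
  ],
)

```text
t: 11.65
tool_pos: [0.498, -0.2185, 0.0961]
tcp_rot: [-1.572, 0.0, 0.0]
wrist_force: [4.9, -1.7, -13.9]
width: 0.0278
```

Emit:
jog_arm(
  moves=[
    [-1, 0, -0.001, 0, 0, 0, 0],
  ],
)

```text
t: 11.78
tool_pos: [0.498, -0.2185, 0.0974]
tcp_rot: [-1.571, 0.0, 0.0]
wrist_force: [4.8, -3.1, -12.3]
width: 0.0279
```

Emit:
jog_arm(
  moves=[
    [-1, 0, -0.0015, 0, 0, 0, 0],
    [-1, 0, -0.0015, 0, 0, 0, 0],
  ],
)

```text
t: 12.02
tool_pos: [0.4976, -0.2182, 0.1012]
tcp_rot: [-1.57, 0.0, 0.0]
wrist_force: [-0.6, -0.6, -2.0]
width: 0.0272
```

Emit:
jog_arm(
  moves=[
    [-1, 0, -0.002, 0, 0, 0, 0],
    [-1, 0, -0.002, 0, 0, 0, 0],
  ],
)

```text
t: 12.28
tool_pos: [0.4977, -0.2182, 0.1049]
tcp_rot: [-1.57, 0.0, 0.0]
wrist_force: [-0.8, -0.3, -1.1]
width: 0.0279
```

Emit:
jog_arm(
  moves=[
    [-1, 0, -0.003, 0, 0, 0, 0],
    [-1, 0, -0.003, 0, 0, 0, 0],
    [-1, 0, -0.003, 0, 0, 0, 0],
  ],
)

```text
t: 12.65
tool_pos: [0.4979, -0.2183, 0.1138]
tcp_rot: [-1.571, 0.0, -0.0]
wrist_force: [-0.1, -0.2, -0.8]
width: 0.0277
```

Emit:
jog_arm(
  moves=[
    [-1, 0, -0.004, 0, 0, 0, 0],
    [-1, 0, -0.008, 0, 0, 0, 0],
    [-1, 0, -0.015, 0, 0, 0, 0],
    [-1, 0, -0.022, 0, 0, 0, 0],
    [-1, 0, -0.022, 0, 0, 0, 0],
    [-1, 0, -0.022, 0, 0, 0, 0],
    [-1, 0, -0.022, 0, 0, 0, 0],
    [-1, 0, -0.01, 0, 0, 0, 0],
    [-1, 0, 0, 0, 0, 0, 0],
    [-1, 0, 0, 0, 0, 0, 0],
  ],
)

```text
t: 13.9
tool_pos: [0.4975, -0.2181, 0.238]
tcp_rot: [-1.57, 0.001, 0.0]
wrist_force: [-0.2, 0.1, -1.8]
width: 0.0277
```

Run:
```python
from h import *
print(bot.get_obs()['tool_pos'])
shot('side','s5');shot('wrist','w5')
a=cv2.imread('pics/s5.png');cv2.imwrite('pics/c8.png',cv2.resize(a[180:350,230:380],None,fx=4,fy=3.5))
```

```text
[ 0.49749021 -0.2180737   0.2379589 ]
```

View pics/c8.png

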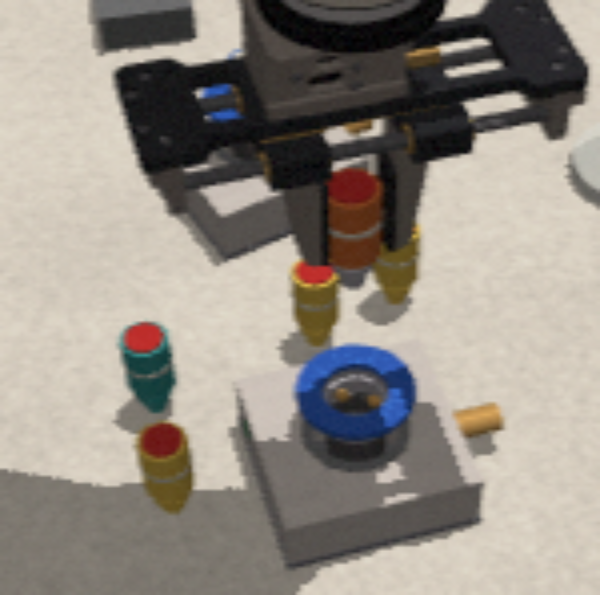

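View pics/w5.png

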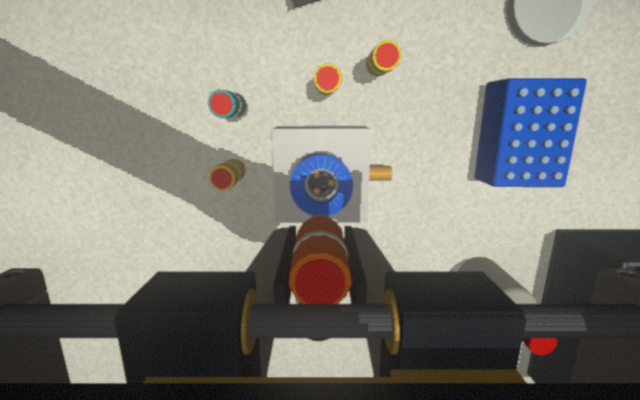

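The filter hangs upright in the jaws and the sleeve is forward; in the wrist view the empty coupling is at (322,183). Next I'll work out the coupling-to-well displacement within each camera, so the calibration bias cancels.

Run:
```python
from h import *
def ray(f,u,v,z):
    _,_,K,R,t=load(f); c=-R.T@t; r=R.T@np.linalg.inv(K)@[u,v,1]; return c+r*(z-c[2])/r[2]
def rays(f,px,z):
    _,_,K,R,t=load(f); c=-R.T@t; r=np.c_[px,np.ones(len(px))]@np.linalg.inv(K).T@R; return (c+r*((z-c[2])/r[:,2])[:,None])[:,:2]
for f in('top0','side0','w2','w5'):
    im,d,W=cloud(f);C=im.astype(int)
    m=(C[...,0]>C[...,2]+25)&(C[...,0]>C[...,1]*1.25)&(np.hypot(W[...,0]-.498,W[...,1]+.2185)<.045)&(abs(W[...,2]-.096)<.012)
    m=m.astype('u1')
    cs,_=cv2.findContours(m,cv2.RETR_EXTERNAL,cv2.CHAIN_APPROX_NONE);c=max(cs,key=cv2.contourArea)[:,0,:]
    h=cv2.convexHull(c)[:,0,:]
    X=rays(f,h.astype(float),.0966).astype('f4'); print(f,cv2.minEnclosingCircle(X),cv2.fitEllipse(X))
# well: contour of holder top boundary via colour; rays
print('well top',ray('top0',204.8,235.2,.036),'w1',ray('w1',319.,165.,.036))
```

```text
top0 ((0.4986322820186615, -0.21872317790985107), 0.03255638852715492) ((0.49895259737968445, -0.21891455352306366), (0.06320518255233765, 0.06459354609251022), 3.7486917972564697)
side0 ((0.4974108338356018, -0.21940284967422485), 0.03324105590581894) ((0.49762865900993347, -0.21889565885066986), (0.06327290087938309, 0.06677122414112091), 170.02740478515625)
w2 ((0.49711722135543823, -0.21797314286231995), 0.03249933570623398) ((0.49746769666671753, -0.21784138679504395), (0.06339696794748306, 0.06438448280096054), 11.424875259399414)
w5 ((0.49762412905693054, -0.21823656558990479), 0.03244129568338394) ((0.4974810779094696, -0.21821951866149902), (0.0635547935962677, 0.06469812244176865), 13.62138843536377)
well top [0.47632165 0.3198297  0.036     ] w1 [0.47317821 0.32499369 0.036     ]
```

Emit:
jog_arm(
  moves=[
    [-1, -0.0016, 0, 0.0385, 0, 0, 0],
    [-1, -0.0016, 0, 0.0385, 0, 0, 0],
    [-1, -0.0016, 0, 0.0385, 0, 0, 0],
    [-1, -0.0016, 0, 0.0385, 0, 0, 0],
    [-1, -0.0016, 0, 0.0385, 0, 0, 0],
    [-1, -0.0016, 0, 0.0385, 0, 0, 0],
    [-1, -0.0016, 0, 0.0385, 0, 0, 0],
    [-1, -0.0016, 0, 0.0385, 0, 0, 0],
    [-1, -0.0016, 0, 0.0385, 0, 0, 0],
    [-1, -0.0016, 0, 0.0385, 0, 0, 0],
    [-1, -0.0016, 0, 0.0385, 0, 0, 0],
    [-1, -0.0016, 0, 0.0385, 0, 0, 0],
    [-1, -0.0016, 0, 0.0385, 0, 0, 0],
    [-1, -0.0016, 0, 0.0385, 0, 0, 0],
    [-1, 0, 0, 0, 0, 0, 0],
    [-1, 0, 0, 0, 0, 0, 0],
  ],
)

```text
t: 16.0
tool_pos: [0.4755, 0.3196, 0.2378]
tcp_rot: [-1.572, 0.001, -0.001]
wrist_force: [-0.1, 0.4, -1.7]
width: 0.0275
```

Run:
```python
from h import *
print(bot.get_obs()['tool_pos'])
shot('wrist','w6');shot('side','s6');shot('top','t6')
a=cv2.imread('pics/w6.png');cv2.imwrite('pics/c9.png',cv2.resize(a[110:260,270:370],None,fx=4,fy=4,interpolation=2))
a=cv2.imread('pics/s6.png');cv2.imwrite('pics/c10.png',cv2.resize(a[90:210,200:320],None,fx=5,fy=5,interpolation=2))
im,d,W=cloud('w6'); sl=(slice(90,260),slice(260,380)); P=W[sl].reshape(-1,3)
p=(abs(P[:,2]-.036)<.005)&(P[:,1]>.3); print(cv2.minAreaRect(P[p][:,:2].astype('f4')),np.median(P[p],0))
```

```text
[0.47545325 0.31960432 0.23782999]
((0.4742526710033417, 0.32918423414230347), (0.06158711016178131, 0.07018180936574936), 85.86589813232422) [0.4737942  0.3336724  0.03683308]
```

View pics/c9.png

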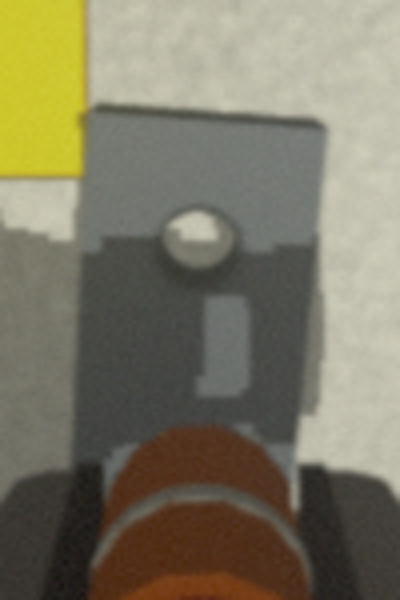

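View pics/c10.png

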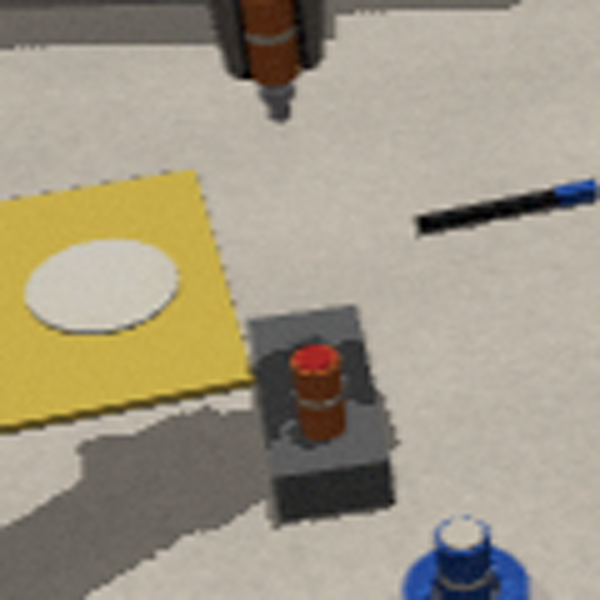

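View pics/t6.png

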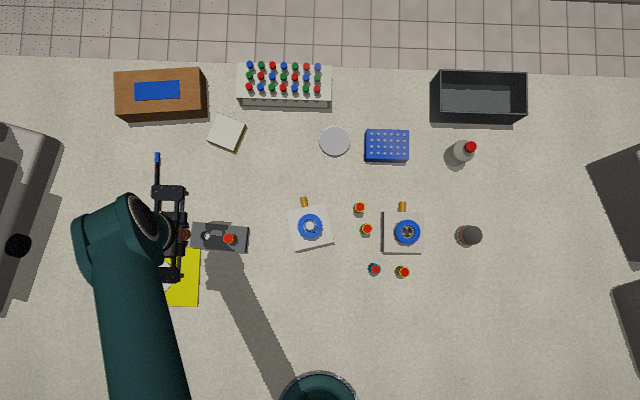

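Run:
```python
from h import *
def ray(f,u,v,z):
    _,_,K,R,t=load(f); c=-R.T@t; r=R.T@np.linalg.inv(K)@[u,v,1]; return c+r*(z-c[2])/r[2]
cv=lambda x,y:(270+(x+.5)/4-.5,110+(y+.5)/4-.5)
for n,p in dict(rim=(199,241),hole=(199,238),rimtop=(199,203),rimbot=(199,282),l=(158,240),r=(240,240),edge=(205,119),edgetopdark=(205,110)).items(): print(n,ray('w6',*cv(*p),.036).round(4))
c1=lambda x,y:(280+(x+.5)/5-.5,125+(y+.5)/5-.5)
for n,p in dict(rimtop=(197,160),rimbot=(197,250),edge=(207,66),bot=(172,597)).items(): print('w1',n,ray('w1',*c1(*p),.036).round(4))
a=cv2.imread('pics/w6.png');cv2.imwrite('pics/c11.png',cv2.resize(a[130:190,295:345],None,fx=12,fy=10,interpolation=2))
```

```text
rim [0.4743 0.324  0.036 ]
hole [0.4743 0.3249 0.036 ]
rimtop [0.4743 0.3354 0.036 ]
rimbot [0.4742 0.3116 0.036 ]
l [0.462  0.3243 0.036 ]
r [0.4865 0.3243 0.036 ]
edge [0.476  0.3599 0.036 ]
edgetopdark [0.476  0.3625 0.036 ]
w1 rimtop [0.4732 0.3362 0.036 ]
w1 rimbot [0.4732 0.312  0.036 ]
w1 edge [0.4757 0.3608 0.036 ]
w1 bot [0.4663 0.2113 0.036 ]
```

View pics/c11.png

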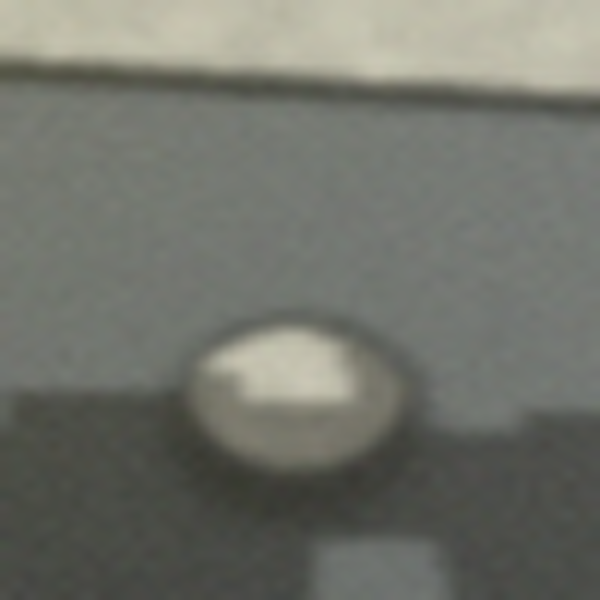

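The rim is at about (319.5,171). The rim and block-edge estimates put the well near (0.474,0.322) in the wrist frame, so the displacement is about (-0.023,0.539). Descending to just above the mouth.

Emit:
jog_arm(
  moves=[
    [-1, -0.0005, 0.02, 0.0012, 0, 0, 0],
    [-1, 0, 0.025, 0, 0, 0, 0],
    [-1, 0, 0.025, 0, 0, 0, 0],
    [-1, 0, 0.025, 0, 0, 0, 0],
    [-1, 0, 0.025, 0, 0, 0, 0],
    [-1, 0, 0.02, 0, 0, 0, 0],
    [-1, 0, 0.015, 0, 0, 0, 0],
    [-1, 0, 0.006, 0, 0, 0, 0],
    [-1, 0, 0, 0, 0, 0, 0],
    [-1, 0, 0, 0, 0, 0, 0],
    [-1, 0, 0, 0, 0, 0, 0],
  ],
)

```text
t: 17.52
tool_pos: [0.4754, 0.3221, 0.0783]
tcp_rot: [-1.57, -0.001, 0.0]
wrist_force: [0.1, 0.1, -0.7]
width: 0.0277
```

Run:
```python
from h import *
o=bot.get_obs();print(o['tool_pos'],o['wrist_force'],o['tcp_rot'])
shot('side','s7');shot('wrist','w7')
a=cv2.imread('pics/s7.png');cv2.imwrite('pics/c12.png',cv2.resize(a[100:200,210:310],None,fx=6,fy=6,interpolation=2))
im,d,W=cloud('w7');C=im.astype(int);m=(C[...,2]>C[...,0]+60)&(abs(W[...,1]-.32)<.02)&(abs(W[...,0]-.475)<.02)&(C[...,1]<C[...,2]*.3)
print(m.sum(),np.percentile(W[m],[5,50,95],axis=0))
```

```text
[0.47536605 0.32213635 0.0782844 ] [ 0.13357266  0.06294482 -0.69867582] [-1.56990980e+00 -9.65311890e-04  1.12431074e-04]
1715 [[0.4657979  0.31420573 0.12502065]
 [0.47448606 0.32275444 0.12589858]
 [0.48283793 0.33143967 0.12675181]]
```

View pics/c12.png

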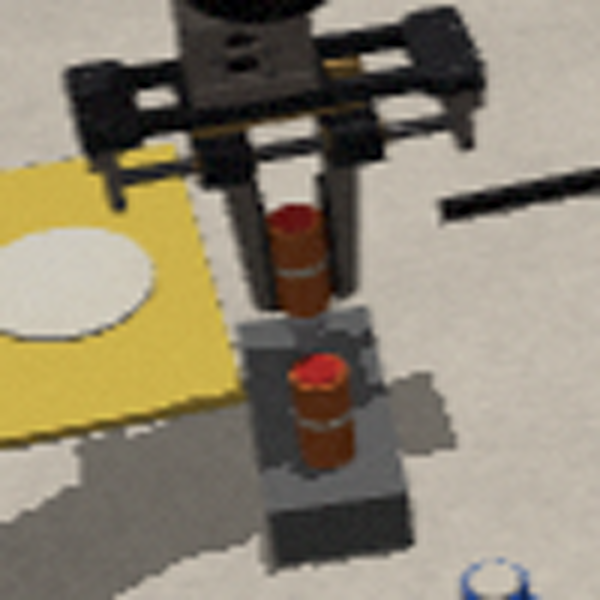

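View pics/w7.png

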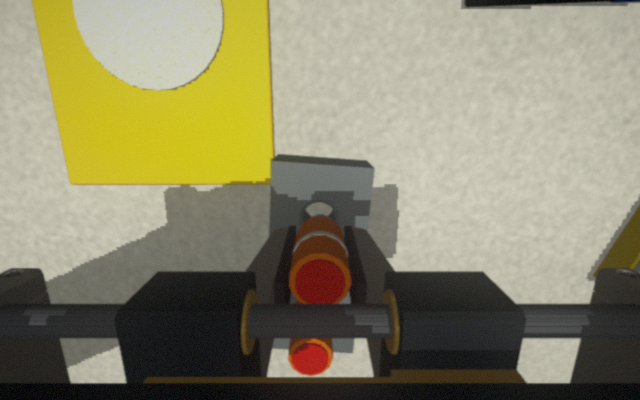

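The side view shows the filter upright above the well. The wrist depth puts its cap at (0.4745,0.3228), over the measured well. Lowering gently.

Emit:
jog_arm(
  moves=[
    [-1, -0.0004, 0.004, -0.0004, 0, 0, 0],
    [-1, 0, 0.004, 0, 0, 0, 0],
    [-1, 0, 0.003, 0, 0, 0, 0],
  ],
)

```text
t: 18.0
tool_pos: [0.4744, 0.3213, 0.0661]
tcp_rot: [-1.571, 0.0, 0.0]
wrist_force: [-0.3, -0.4, -1.0]
width: 0.0275
```

Emit:
jog_arm(
  moves=[
    [-1, 0, 0.003, 0, 0, 0, 0],
    [-1, 0, 0.003, 0, 0, 0, 0],
  ],
)

```text
t: 18.25
tool_pos: [0.4746, 0.3214, 0.0603]
tcp_rot: [-1.571, -0.0, -0.0]
wrist_force: [0.1, -0.2, -1.6]
width: 0.0274
```

Emit:
jog_arm(
  moves=[
    [-1, 0, 0.002, 0, 0, 0, 0],
    [-1, 0, 0.002, 0, 0, 0, 0],
  ],
)

```text
t: 18.5
tool_pos: [0.4746, 0.3214, 0.0565]
tcp_rot: [-1.571, -0.0, 0.0]
wrist_force: [0.1, -0.4, -1.7]
width: 0.0273
```

Emit:
jog_arm(
  moves=[
    [-1, 0, 0.0015, 0, 0, 0, 0],
  ],
)

```text
t: 18.62
tool_pos: [0.4746, 0.3214, 0.055]
tcp_rot: [-1.571, -0.0, 0.0]
wrist_force: [0.2, 0.0, -1.6]
width: 0.0274
```

Emit:
jog_arm(
  moves=[
    [-1, 0, 0.0015, 0, 0, 0, 0],
  ],
)

```text
t: 18.75
tool_pos: [0.4746, 0.3214, 0.0535]
tcp_rot: [-1.571, -0.0, 0.0]
wrist_force: [-0.5, -0.1, -1.8]
width: 0.0275
```

Emit:
jog_arm(
  moves=[
    [-1, 0, 0.0015, 0, 0, 0, 0],
  ],
)

```text
t: 18.88
tool_pos: [0.4746, 0.3214, 0.052]
tcp_rot: [-1.571, -0.0, 0.0]
wrist_force: [-0.9, -0.5, -0.6]
width: 0.0274
```

Emit:
jog_arm(
  moves=[
    [-1, 0, 0.0015, 0, 0, 0, 0],
  ],
)

```text
t: 19.0
tool_pos: [0.4746, 0.3214, 0.0505]
tcp_rot: [-1.571, -0.0, -0.0]
wrist_force: [-0.2, 0.0, -0.9]
width: 0.0273
```

Emit:
jog_arm(
  moves=[
    [-1, 0, 0.0015, 0, 0, 0, 0],
  ],
)

```text
t: 19.12
tool_pos: [0.4746, 0.3214, 0.049]
tcp_rot: [-1.571, -0.0, 0.0]
wrist_force: [-0.2, -0.6, -1.9]
width: 0.0276
```

Emit:
jog_arm(
  moves=[
    [-1, 0, 0.0015, 0, 0, 0, 0],
  ],
)

```text
t: 19.25
tool_pos: [0.4746, 0.3214, 0.0475]
tcp_rot: [-1.571, -0.0, 0.0]
wrist_force: [0.7, 0.2, -1.3]
width: 0.0274
```

Emit:
jog_arm(
  moves=[
    [-1, 0, 0.0015, 0, 0, 0, 0],
  ],
)

```text
t: 19.38
tool_pos: [0.4746, 0.3214, 0.046]
tcp_rot: [-1.571, -0.0, 0.0]
wrist_force: [-0.2, -0.5, -1.6]
width: 0.0277
```

Emit:
jog_arm(
  moves=[
    [-1, 0, 0.0015, 0, 0, 0, 0],
  ],
)

```text
t: 19.5
tool_pos: [0.4746, 0.3214, 0.0445]
tcp_rot: [-1.571, -0.0, 0.0]
wrist_force: [0.1, -0.1, -1.6]
width: 0.0276
```

The shoulder went in without contact. Seating is expected at a TCP height of about 0.041.

Emit:
jog_arm(
  moves=[
    [-1, 0, 0.001, 0, 0, 0, 0],
  ],
)

```text
t: 19.62
tool_pos: [0.4746, 0.3214, 0.0435]
tcp_rot: [-1.571, -0.0, 0.0]
wrist_force: [0.1, -0.4, -0.7]
width: 0.0275
```

Emit:
jog_arm(
  moves=[
    [-1, 0, 0.001, 0, 0, 0, 0],
  ],
)

```text
t: 19.75
tool_pos: [0.4746, 0.3214, 0.0425]
tcp_rot: [-1.571, -0.0, -0.0]
wrist_force: [-0.1, -0.2, -1.0]
width: 0.0275
```

Emit:
jog_arm(
  moves=[
    [-1, 0, 0.001, 0, 0, 0, 0],
  ],
)

```text
t: 19.88
tool_pos: [0.4746, 0.3214, 0.0416]
tcp_rot: [-1.571, -0.0, 0.0]
wrist_force: [0.3, -1.1, -1.4]
width: 0.0276
```

Emit:
jog_arm(
  moves=[
    [-1, 0, 0.0005, 0, 0, 0, 0],
  ],
)

```text
t: 20.0
tool_pos: [0.4746, 0.3214, 0.0413]
tcp_rot: [-1.571, 0.0, 0.0]
wrist_force: [-0.9, -1.5, 3.6]
width: 0.0275
```

It touched down at 0.0413 with 3.6 N, as predicted. Letting go.

Emit:
jog_arm(
  moves=[
    [-0.2, 0, 0, 0, 0, 0, 0],
    [0.2, 0, 0, 0, 0, 0, 0],
    [0.2, 0, 0, 0, 0, 0, 0],
    [0.2, 0, 0, 0, 0, 0, 0],
  ],
)

```text
t: 20.5
tool_pos: [0.4747, 0.3215, 0.0411]
tcp_rot: [-1.571, -0.0, 0.0]
wrist_force: [-0.6, -0.3, -0.4]
width: 0.0552
```

Emit:
jog_arm(
  moves=[
    [0.2, 0, -0.005, 0, 0, 0, 0],
    [0.2, 0, -0.015, 0, 0, 0, 0],
    [0.2, 0, -0.02, 0, 0, 0, 0],
    [0.2, 0, -0.025, 0, 0, 0, 0],
    [0.2, 0, -0.03, 0, 0, 0, 0],
    [0.2, 0, -0.03, 0, 0, 0, 0],
    [0.2, 0, -0.03, 0, 0, 0, 0],
    [0.2, 0, -0.03, 0, 0, 0, 0],
    [0.2, 0, -0.015, 0, 0, 0, 0],
    [0.2, 0, 0, 0, 0, 0, 0],
    [0.2, 0, 0, 0, 0, 0, 0],
  ],
)

```text
t: 21.88
tool_pos: [0.4739, 0.3211, 0.2402]
tcp_rot: [-1.572, 0.001, 0.0]
wrist_force: [-0.3, -0.4, 0.0]
width: 0.055
```

Run:
```python
from h import *
o=bot.get_obs();print(o['tool_pos'],o['width'],o['wrist_force'])
shot('side','s8');shot('wrist','w8')
a=cv2.imread('pics/s8.png');b=cv2.imread('pics/w8.png')
cv2.imwrite('pics/c13.png',np.hstack([cv2.resize(a[130:200,230:300],(400,400),interpolation=2),cv2.resize(a[240:350,270:380],(400,400),interpolation=2)]))
cv2.imwrite('pics/c14.png',cv2.resize(b[120:260,260:380],None,fx=4,fy=4,interpolation=2))
im,d,W=cloud('w8');C=im.astype(int)
for y in(.322,.249):
    m=(C[...,2]>C[...,0]+60)&(abs(W[...,1]-y)<.022)&(abs(W[...,0]-.472)<.025)&(C[...,1]<C[...,2]*.3)
    print(m.sum(),np.median(W[m],axis=0))
im,d,W=cloud('s8');C=im.astype(int)
m=(C[...,0]>C[...,2]+40)&(np.hypot(W[...,0]-.4985,W[...,1]+.2185)<.036);print('flange',m.sum(),np.median(W[m],0))
```

```text
[0.47394999 0.32109359 0.24019293] 0.05499442006180978 [-0.3295931  -0.4053179   0.00659469]
0 [nan nan nan]
192 [0.4682775  0.25002874 0.08913464]
flange 474 [ 0.49687753 -0.22014867  0.0959402 ]
  return _methods._mean(a, axis=axis, dtype=dtype,
  ret = um.true_divide(
```

View pics/c13.png

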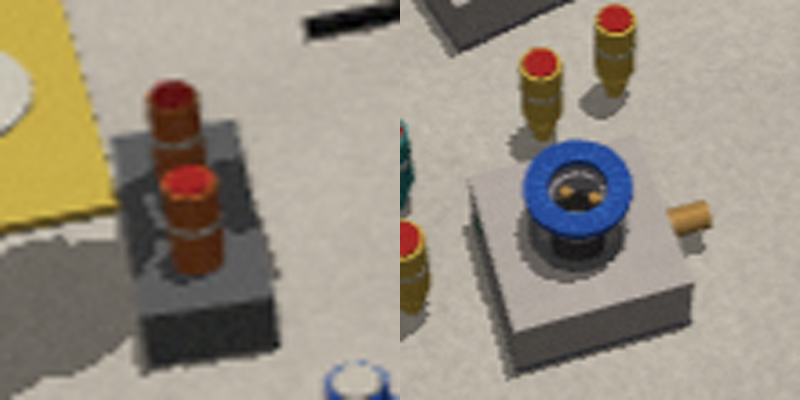

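View pics/c14.png

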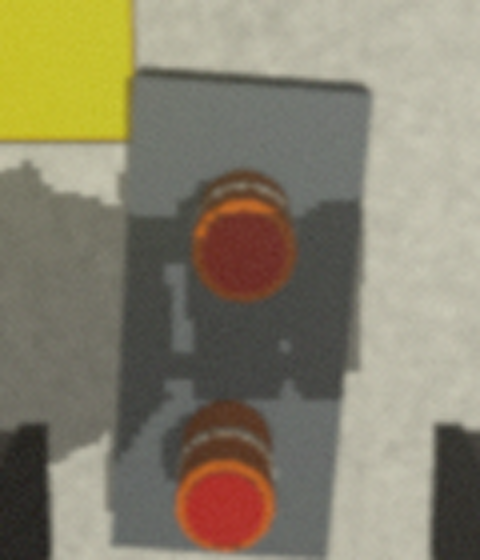

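The filter stands upright in the well and level with its fixed neighbour. The empty coupling's flange is forward, at z ≈ 0.096. One check of cap height against the neighbour, then I hand in.

Run:
```python
from h import *
im,d,W=cloud('w8')
for x,y in((243,250),(225,508)):
    u,v=260+x//4,120+y//4; print(np.median(W[v-5:v+6,u-5:u+6].reshape(-1,3),0))
bot.finish_job()
```

```text
[0.47312566 0.32229207 0.08898313]
[0.46882918 0.24948656 0.08907941]
the job is handed in; nothing more can be done
```

The job is done and handed in at about 22 s. The spent orange filter stands in the grey holder's empty well, and the coupling's sleeve is forward again. `finish_job` gave no verdict, so the results below rest on my own measurements.

- **Pressing the sleeve:** I pressed it to its stop at about 18 N vertically (about 19 N in total). The flange went down 14 mm and the cap only about 5 mm, which fits the full 9 mm of sleeve travel.
- **Drawing the filter:** I closed on the cartridge with the sleeve still held and lifted straight up. The largest drag I read was about 14 N, well under the 35 N limit, and the filter came free cleanly.
- **Seating in the well:** The filter went in without side contact. It touched down at the height I had predicted, and I opened the jaws and lifted clear.

**Last checks:**
- The filter's cap is at z 0.0890 against 0.0891 for the fixed neighbour, and 73 mm from it (72 mm nominal), so it is fully home and upright.
- The empty coupling's flange is at z 0.096, so the sleeve is forward.
- The gripper is well clear and reads about 0 N.

**What disagreed:** my estimates of the well's y position differed by up to 5 mm between the top and wrist cameras. I used the coupling-to-well distance measured within each camera, together with the block's edges, and the contact-free insertion bore that out.

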